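# Refit the lamp cover of the bench photometer

### The arm

A 7-joint arm with a two-finger parallel gripper is mounted at the origin on the work surface. World frame = base frame: x ahead of the robot, y to its left, z up, the work surface at z = 0. Lengths are in m, angles in rad, forces in N, time in s.
With the tool pointing down it reaches from about 0.425 to 0.925 m from the base axis. Payload 6.8 kg.
Tool frame: the origin (TCP) lies midway between the tips of the shut fingers; the grasp point (between the pads) lies 19 mm behind it; z points along the fingers, y is the direction in which the jaws open and shut (so a half turn about z gives the same grasp; the last joint's range is limited). The gripper opens to 85 mm and grips with 20 to 120 N. Pads are 22 mm wide; open, the fingers measure 114 mm over their backs; the gripper's body (76 mm by 85 mm) begins 54 mm behind the grasp point. The pads swing forward as they close: fully open they stand 13 mm farther back than shut.
Start: joints at [-1.429, 0.477, 0.022, 1.555, -0.011, 1.109, -0.083], TCP at [0.167, 0.654, 0.231] pointing down, gripper open.
Joint ranges: [-2.96, 2.96], [-0.34, 2.1], [-1.41, 1.46], [0.24, 2.44], [-1.37, 4.51], [0.17, 1.92], [-2.96, 2.96]. Speed limits (rad/s): [2.39, 2.39, 3.14, 3.14, 3.14, 3.14, 3.14].

### API

Orientations are given as a rotation vector (axis times angle).
In Python, from bench import r gives the robot as it stands. The module is installed in compiled form; this text tells all that it offers.
- The arm moves only by the tool apply_moves, never from a script. Its argument "plan" is a list that holds one entry, the list of rows, each a list of 7 numbers: the turn, a rotation vector about the tool's x, y, z scaled (see below), then the shift along the tool's x, y, z scaled (see below), then the closure, from -1 (fully open) to 1 (shut). In form: [[[wx, wy, wz, tx, ty, tz, grip], ...]]. A call has 1 to 12 rows; each row is the pose to reach, as a shift and turn from the pose commanded when the call began, along the tool's axes at that moment, turning the shorter way round; what a row does not reach only later rows make up. The controller multiplies each number of a shift by 0.4 m and each number of a turn by 180 degrees. A row lasts 1/12 s, in which the tool goes at most 41.7 mm and 7.16 degrees, less where a joint would pass 70% of its speed; a pose out of reach is approached as far as the arm can. A call with a number of a shift or a turn outside -1 to 1 is refused whole. A call with a gripper value outside its range is refused whole. The fingers move at their own pace and stop on an object; "force" is the grip in N (left out, the last holds). Time passes only in rows, so rows that repeat a pose let the fingers close. It gives the time, the measured TCP pose, the force and the opening at its end, in the units of the state.
- r.get_obs(): the state, without advancing time (a new reading comes with each control period).
- r.grab_frame(name): name is "scene" or "top" or "wrist"; returns a dict with "pixels" (384x512x3 uint8, blue, green, red), "fx", "fy", "cx", "cy" (pixels), "pose" (4x4, takes a point from camera to world coordinates). Camera axes: x right, y up, looking along -z (the intrinsics and any distortion apply to the point x, -y, -z); pixel columns grow to the right and rows downward; lengths in m; the calibration is good to about 2 mm. A picture is of the moment at which its call begins. There is no depth.
- r.hand_in(): hands the job in, once; it reports no verdict.
The state is a dict: "clock": time; "joints": joint angles; "qvel": joint speeds; "tau": joint torques, N m; "tcp_pos": TCP position; "orientation": TCP orientation; "contact_force": force on the tool from outside, world axes, zero at the start; "moment": the same for the moment, N m; "grip_width": finger opening in m.
Only numpy, scipy, OpenCV 4.12 (cv2) and the standard library are available. Lean on these libraries where they do the work, as an engineer would, in place of code of your own. Each camera call takes 0.05 s, during which the arm holds its last target. There are 200 camera calls.

### The job

The lamp of the bench photometer has been changed: put the loose cover back on the open lamp compartment in its top. Pick the cover up by squeezing its two catch buttons, tilt it so that its tongue goes in under the overhanging lip of the deck, swing it down level and flush with the deck, and let go so that both catches spring out and lock it. Do not touch the new lamp inside, and leave the other things on the bench where they are.

Things in the scene. Friction and masses are not known exactly. Their poses are not given: they have to be found in the camera images.
- photometer: Bench photometer, fixed: yellow body, flat dark grey deck 150 mm above the bench, 393 x 220 mm. Origin: on the bench below the centre of the cover's seat; z up; x runs along it from the sloping display console (x -178 to -104 mm, 88 mm high in front, rising to the deck) to the low grey sample hood (x 111 to 216 mm, y +-85 mm, top 174 mm high)
- opening (a point): centre of the lamp compartment's rectangular opening, at the deck's top, photometer (0, 0, 150) mm, same axes: x -68 to 67.5 mm, y +-52 mm. On both long sides and at the +x end runs a ledge, top 5 mm below the deck, 4 mm thick, leaving y +-46.5 mm, x up to 60 mm clear. The cover's plate rests on it; the bolts spring out under it. Floor 62 mm below the deck
- lip (a point): middle of the upper edge of the lip: at the -x (console) end of the opening there is no ledge; there the 5 mm thick deck itself overhangs, its edge at photometer x -68 mm, with 30 mm of empty space beneath it down to the compartment floor. Axes as the photometer's
- seat (a point): where the cover's origin comes to lie when seated, with the same axes: photometer (0, 0, 131) mm. Play there: x -3 to +2.5 mm, y +-2 mm
- lamp: the new lamp: small glass capsule on a white ceramic foot, 22 x 24 x 26 mm, fixed on the compartment floor at local (5, 0) mm of the photometer; its top lies 36 mm below the deck. Origin under its foot. Fragile: not to be touched
- cover: Lamp-compartment cover, loose, dark grey, 0.2 to 0.35 kg, lying right way up on the bench. Origin: centre of its underside; z up, tongue at the -x end. A plate 130 x 100 x 5 mm (x +-65, y +-50, z 14 to 19 mm) on a black skirt (x -62 to 56, y +-43, z 0 to 14 mm); on the plate stands the squeeze grip
- tongue_tip (a point): middle of the upper edge of the end of the cover's tongue, cover (-80, 0, 12) mm; axes as the cover's. The tongue is 70 mm wide, 5 mm thick (z 7 to 12 mm) and stands out 15 mm beyond the plate
- grip (a point): midway between the two buttons of the squeeze grip, cover (20, 0, 41) mm, 22 mm above the plate; axes as the cover's. A fixed core (x 5 to 35, y +-9 mm, to z 45 mm) stands between two ribbed buttons, each 24 mm long in x (8 to 32 mm), z 21 to 47 mm; outer faces 54 mm apart in y, 40 mm when squeezed home. Fingers close along the cover's y, tips just above the plate
- bolt_left (a point): tip of the steel bolt fixed to the left (+y) button, cover (20, 51, 5) mm when out; axes as the cover's. Each of the two bolts, 16 mm wide, 6 mm thick (z 2 to 8 mm), stands out of the skirt to y +-51 mm and is drawn in to +-44 mm by squeezing. They are square-ended: unsqueezed, the cover cannot pass the ledges
- catch_left (a joint): left (+y) catch button of the cover: 0 sprung out, 0.007 m squeezed home; spring 4 N at the start of its travel, 7.5 N at the end
- catch_right (a joint): right (-y) catch button, the same, moving the other way
- tray: bystander: shallow black tray 150 x 105 x 16 mm, with the old lamp and a glass cell in it; origin under its centre
- beaker: bystander: glass beaker, 72 mm across, 95 mm high; origin under its centre
- wash_bottle: bystander: white wash bottle, 72 mm across, 186 mm high; origin under its centre
- screwdriver: bystander: screwdriver 190 mm long lying on the bench along its x
- cell_case: bystander: black case 125 x 85 x 55 mm; origin under its centre

How it is judged:
By the outcome, as a careful person would: the job done as asked, in the order asked, and still so for the second after the job is handed in, with the robot touching nothing.
It also fails if it takes over 42 s, if anything falls off the work surface, if the arm or the gripper's body presses on something with over 40 N, if the wrist force passes 120 N, or if a joint passes its speed limit or range.

## Working session

There is one attempt and no reset: what is moved stays moved. The work goes in short steps, Python scripts to look and compute and a tool call to move; the robot and the scene stay as the last step left them, time stands still between calls to the robot, and variables do not carry over. Pictures are saved under pics/ and viewed, on a budget of 10 in all, crops included, one or two more only if the job needs it, and the job is handed in when it is done.

Besides the shell and the picture viewer there is one more tool, called after "Request:" as name([rows], argument=value, ...), one row to a line, values as JSON. apply_moves: Moves the arm, as the interface text tells. Its arguments: {"type":"object","properties":{"plan":{"type":"array","items":{"type":"array","items":{"type":"array","items":{"type":"number","minimum":-1,"maximum":1}}}},"force":{"type":"number"}},"required":["plan"]}

```bash
mkdir -p pics; python3 - <<'E'
from bench import r
import cv2,numpy as np,pickle
o=r.get_obs();print({k:np.round(v,3) for k,v in o.items()})
d={}
for n in("scene","top","wrist"):
    f=r.grab_frame(n);d[n]=f;print(n,f['fx'],f['cx'],f['cy'],[k for k in f],np.round(f['pose'],3).tolist())
pickle.dump(d,open('f0.pkl','wb'))
cv2.imwrite('pics/top0.png',cv2.resize(d['top']['pixels'],(800,600),interpolation=cv2.INTER_CUBIC))
cv2.imwrite('pics/scene0.png',cv2.resize(d['scene']['pixels'],(800,600),interpolation=cv2.INTER_CUBIC))
E
```

```text
{'clock': np.float64(0.0), 'joints': array([-1.429,  0.478,  0.022,  1.556, -0.012,  1.109, -0.083]), 'qvel': array([-0.002,  0.002,  0.   ,  0.   ,  0.001,  0.001,  0.   ]), 'tau': array([-0.0000e+00, -5.9644e+01,  1.6080e+00, -2.8120e+01,  1.2000e-02,
        9.0000e-03,  0.0000e+00]), 'tcp_pos': array([0.167, 0.653, 0.23 ]), 'orientation': array([-3.910e-01, -3.117e+00,  3.000e-03]), 'contact_force': array([-0.652,  0.89 , -0.07 ]), 'moment': array([-0.027, -0.025, -0.039]), 'grip_width': np.float64(0.085)}
scene 383.03205585140455 249.72814407668145 193.02307719177213 ['pixels', 'fx', 'fy', 'cx', 'cy', 'pose'] [[0.808, -0.421, 0.413, 0.922], [0.589, 0.553, -0.589, -0.535], [0.02, 0.719, 0.694, 0.773], [0.0, 0.0, 0.0, 1.0]]
top 457.0218014529557 255.46493785667172 195.91955782153542 ['pixels', 'fx', 'fy', 'cx', 'cy', 'pose'] [[-0.014, 0.983, -0.184, 0.249], [-1.0, -0.012, 0.008, 0.031], [0.005, 0.184, 0.983, 1.503], [0.0, 0.0, 0.0, 1.0]]
wrist 270.3945581937339 258.55264861461075 190.97170681329837 ['pixels', 'fx', 'fy', 'cx', 'cy', 'pose'] [[0.247, -0.934, -0.257, 0.101], [0.969, 0.238, 0.066, 0.67], [-0.001, -0.265, 0.964, 0.373], [0.0, 0.0, 0.0, 1.0]]
```

View pics/top0.png

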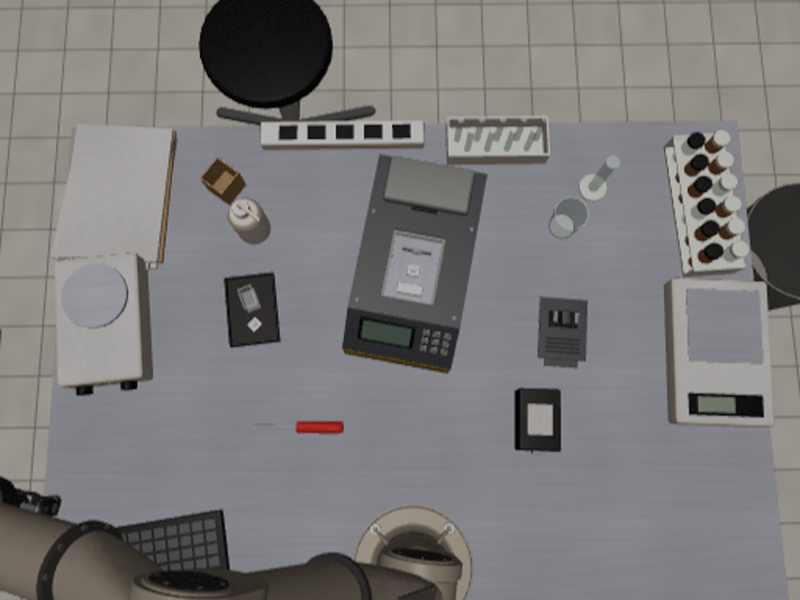

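View pics/scene0.png

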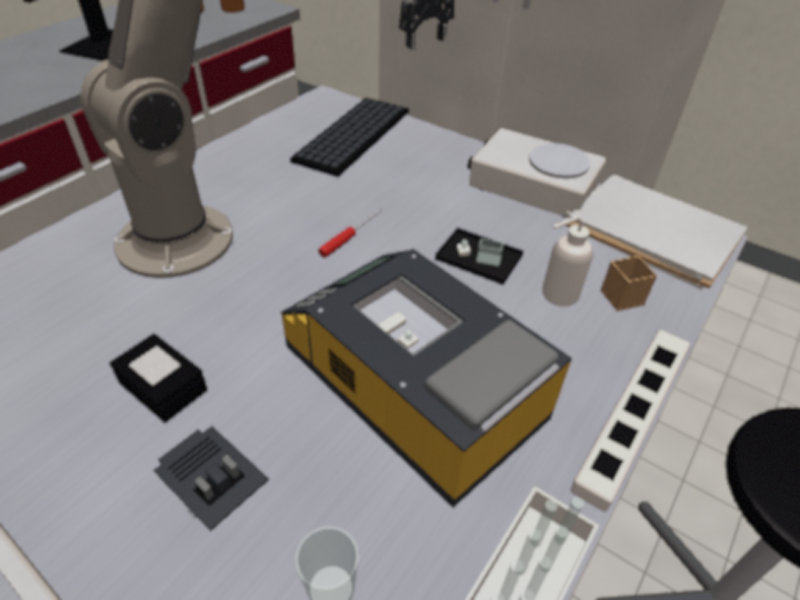

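The cover lies at about (563,330) in the 800×600 top view, with its tongue at the bottom facing the robot. The opening is at about (414,267), with the console also facing the robot. I'll measure both from the top picture.

```bash
cat > h.py <<'E'
import numpy as np,cv2,pickle
from scipy.spatial.transform import Rotation as R
def ray(f,uv,z):
    uv=np.atleast_2d(uv).astype(float);T=f['pose']
    d=np.c_[(uv[:,0]-f['cx'])/f['fx'],-(uv[:,1]-f['cy'])/f['fy'],-np.ones(len(uv))]@T[:3,:3].T
    o=T[:3,3];return o+d*((z-o[2])/d[:,2])[:,None]
def proj(f,P):
    T=f['pose'];c=(np.atleast_2d(P)-T[:3,3])@T[:3,:3]
    return np.c_[f['cx']+f['fx']*c[:,0]/-c[:,2],f['cy']-f['fy']*c[:,1]/-c[:,2]]
def rect(f,poly,z):
    "min area rect of image contour cast on plane z: centre, yaw of long side, sizes"
    P=ray(f,poly,z)[:,:2]*1000
    (c,s,a)=cv2.minAreaRect(P.astype(np.float32))
    if s[0]<s[1]: s=s[::-1];a+=90
    return np.round(c,1),np.round(s,1),round((a+90)%180-90,2)
E
python3 - <<'E'
from h import *
d=pickle.load(open('f0.pkl','rb'));f=d['top'];im=f['pixels'];g=im.max(2)
def blob(m,pt):
    n,l=cv2.connectedComponents(m.astype(np.uint8),connectivity=4);k=l[int(pt[1]),int(pt[0])]
    c,_=cv2.findContours((l==k).astype(np.uint8),cv2.RETR_EXTERNAL,cv2.CHAIN_APPROX_NONE);return max(c,key=len)[:,0]
s=.64
print(g[int(345*s),int(563*s)],g[int(300*s),int(500*s)],g[int(267*s),int(400*s)],g[int(267*s),int(370*s)])
c=blob(g<115,(563*s,345*s));print('cover z19',rect(f,c,.019),len(c))
c=blob(g<115,(370*s,267*s));print('deck',rect(f,c,.15))
c=blob(g>115,(395*s,280*s));print('open',rect(f,c,.15),c.min(0),c.max(0))
# hand corners, 800 scale
op=np.array([(394,231),(446,238),(434,306),(382,297)])*s
print(ray(f,op,.15)); print(ray(f,np.array([(563,328)])*s,.019))
print('bystanders',ray(f,np.array([(540,420),(570,218),(320,427)])*s,.05))
E
```

```text
58 136 154 85
cover z19 (array([ 468.1, -322.2]), array([148.1, 102.2]), -3.54) 144
deck (array([609.2, -72.8]), array([467.5, 336.3]), -11.53)
open (array([578.9,  -7.9]), array([132.3, 101.7]), -11.61) [244 148] [284 194]
[[ 0.6525903   0.02788185  0.15      ]
 [ 0.63709658 -0.07403655  0.15      ]
 [ 0.50158716 -0.04739522  0.15      ]
 [ 0.52054734  0.05269914  0.15      ]]
[[ 0.47544826 -0.32548073  0.019     ]]
bystanders [[ 0.28415876 -0.26124147  0.05      ]
 [ 0.70649707 -0.34610478  0.05      ]
 [ 0.27627221  0.18112475  0.05      ]]
```

```bash
cat >> h.py <<'E'
def down(yaw,tilt=0):
    "tool pointing down, tool x opposite to object x (yaw deg); tilt raises object +x end"
    o=R.from_euler('z',yaw,degrees=True)*R.from_euler('y',-tilt,degrees=True)
    return o*R.from_matrix(np.array([[-1,0,0],[0,1,0],[0,0,-1.]]).T)
def rows(p0,R0,targets):
    for p,Rt in targets:
        w=(R0.inv()*Rt).as_rotvec()/np.pi; t=R0.inv().apply(np.array(p)-p0)/.4
        print(np.round(np.r_[w,t],4).tolist())
E
python3 - <<'E'
from h import *
from bench import r
o=r.get_obs();p=o['tcp_pos'];R0=R.from_rotvec(o['orientation'])
print(rows(p,R0,[((.45,.42,.29),down(-12)),((.59,.1,.29),down(-8))]))
p=np.array((.45,.42,.29));R0=down(-12);rows(p,R0,[((.58,.1,.29),down(-8)),((.57,-.15,.29),down(-5)),((.495,-.324,.24),down(-3.5))])
E
```

```text
[-0.0004, 0.0, -0.0128, -0.8305, -0.3911, -0.148]
[-0.0004, 0.0, -0.0351, -1.3674, -1.0798, -0.1469]
None
[0.0, 0.0, -0.0222, -0.4842, -0.7149, 0.0]
[0.0, 0.0, -0.0389, -0.5897, -1.3315, 0.0]
[0.0, 0.0, -0.0472, -0.4968, -1.796, 0.125]
```

Request:
apply_moves([
  [[0, 0, -0.0128, -0.2, -0.1, -0.148, -1], [0, 0, -0.0128, -0.83, -0.391, -0.148, -1], [0, 0, -0.0128, -0.83, -0.391, -0.148, -1], [0, 0, -0.0128, -0.83, -0.391, -0.148, -1], [0, 0, -0.0128, -0.83, -0.391, -0.148, -1], [0, 0, -0.0128, -0.83, -0.391, -0.148, -1], [0, 0, -0.0128, -0.83, -0.391, -0.148, -1], [0, 0, -0.0128, -0.83, -0.391, -0.148, -1], [0, 0, -0.0128, -0.83, -0.391, -0.148, -1], [0, 0, -0.0128, -0.83, -0.391, -0.148, -1]],
])

```text
clock: 0.98
tcp_pos: [0.4584, 0.4122, 0.2916]
orientation: [0.349, 3.117, -0.004]
contact_force: [0.9, -1.0, 0.0]
grip_width: 0.0857
```

Request:
apply_moves([
  [[0, 0, -0.022, -0.484, -0.715, 0, -1], [0, 0, -0.022, -0.484, -0.715, 0, -1], [0, 0, -0.022, -0.484, -0.715, 0, -1], [0, 0, -0.022, -0.484, -0.715, 0, -1], [0, 0, -0.022, -0.484, -0.715, 0, -1], [0, 0, -0.022, -0.484, -0.715, 0, -1], [0, 0, -0.022, -0.484, -0.715, 0, -1], [0, 0, -0.022, -0.484, -0.715, 0, -1], [0, 0, -0.022, -0.484, -0.715, 0, -1]],
])

```text
clock: 1.73
tcp_pos: [0.5814, 0.0922, 0.2906]
orientation: [0.235, 3.131, -0.005]
contact_force: [0.1, -1.4, 0.6]
grip_width: 0.0855
```

```bash
python3 - <<'E'
from h import *
from bench import r
o=r.get_obs();p=o['tcp_pos'];R0=R.from_rotvec(o['orientation'])
print(o['clock'],p,np.round(o['joints'],2),np.round(o['qvel'],2))
f=r.grab_frame('wrist');pickle.dump(f,open('w1.pkl','wb'));cv2.imwrite('pics/w1.png',f['pixels'])
rows(p,R0,[((.57,-.1,.29),down(-5)),((.495,-.26,.24),down(-3.5)),((.485,-.324,.22),down(-3.5))])
E
```

```text
1.7333 [0.58141419 0.09220315 0.29064038] [-0.5   0.29  0.29  1.71 -0.09  1.15  1.24] [ 0.16  0.05  0.01 -0.06 -0.06  0.02  0.2 ]
[-0.0011, 0.0005, -0.0199, -0.0435, -0.4794, 0.0033]
[-0.0011, 0.0005, -0.0282, 0.0825, -0.9025, 0.1295]
[-0.0011, 0.0005, -0.0282, 0.0834, -1.0642, 0.18]
```

View pics/w1.png

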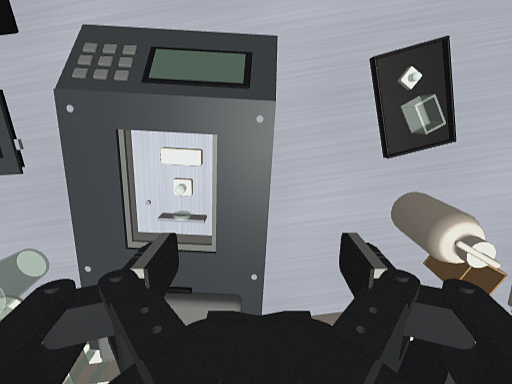

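The wrist view shows the opening clearly, with corners near (117,129), (217,134), (216,251) and (126,247). I'll go to the cover next and measure both from rest.

Request:
apply_moves([
  [[0, 0, -0.02, -0.044, -0.48, 0, -1], [0, 0, -0.02, -0.044, -0.48, 0, -1], [0, 0, -0.02, -0.044, -0.48, 0, -1], [0, 0, -0.02, -0.044, -0.48, 0, -1], [0, 0, -0.02, -0.044, -0.48, 0, -1], [0, 0, -0.028, 0.083, -0.903, 0.13, -1], [0, 0, -0.028, 0.083, -0.903, 0.13, -1], [0, 0, -0.028, 0.083, -0.903, 0.13, -1], [0, 0, -0.028, 0.083, -0.903, 0.13, -1], [0, 0, -0.028, 0.083, -0.903, 0.13, -1], [0, 0, -0.028, 0.083, -0.903, 0.13, -1], [0, 0, -0.028, 0.083, -0.903, 0.13, -1]],
])

```text
clock: 2.78
tcp_pos: [0.4959, -0.2525, 0.2381]
orientation: [-0.085, -3.14, -0.001]
contact_force: [0.5, 1.7, 0.9]
grip_width: 0.0854
```

Request:
apply_moves([
  [[0, 0, 0, 0.0, -0.15, 0.0, -1], [0, 0, 0, 0.0, -0.15, 0.0, -1], [0, 0, 0, 0.0, -0.15, 0.0, -1], [0, 0, 0, 0.0, -0.15, 0.0, -1], [0, 0, 0, 0.0, -0.15, 0.0, -1]],
])

```text
clock: 3.2
tcp_pos: [0.4945, -0.3101, 0.2384]
orientation: [0.078, 3.14, 0.002]
contact_force: [0.1, 0.6, -1.0]
grip_width: 0.0853
```

```bash
python3 - <<'E'
from h import *
from bench import r
for i in range(3): r.grab_frame('wrist')
o=r.get_obs();p=o['tcp_pos'];R0=R.from_rotvec(o['orientation'])
print(o['clock'],p,o['orientation'],np.round(o['joints'],2),np.round(o['qvel'],3))
f=r.grab_frame('wrist');pickle.dump(f,open('w2.pkl','wb'));cv2.imwrite('pics/w2.png',f['pixels'])
E
```

```text
3.35 [ 0.49403929 -0.31053271  0.23845906] [7.78809463e-02 3.14044460e+00 1.38514480e-03] [ 0.1   0.34  0.45  1.8  -0.17  1.05  2.14] [ 0.004 -0.002  0.009 -0.     0.003 -0.003  0.004]
```

View pics/w2.png

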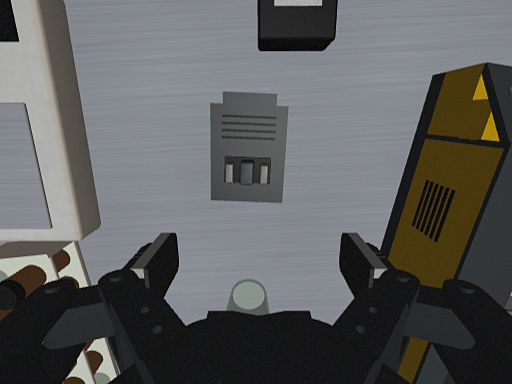

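```bash
cat >> h.py <<'E'
def contour(f,pt,cond,box,k=4):
    "subpixel contour of the blob at pt on a k-times enlarged crop; box=x0,y0,x1,y1"
    x0,y0,x1,y1=box;g=f['pixels'].max(2)[y0:y1,x0:x1]
    g=cv2.resize(g,None,fx=k,fy=k,interpolation=cv2.INTER_CUBIC)
    n,l=cv2.connectedComponents(cond(g).astype(np.uint8),connectivity=4)
    m=(l==l[int((pt[1]-y0)*k),int((pt[0]-x0)*k)]).astype(np.uint8)
    c,_=cv2.findContours(m,cv2.RETR_EXTERNAL,cv2.CHAIN_APPROX_NONE);c=max(c,key=len)[:,0]
    return (c+.5)/k-.5+np.array([x0,y0])
def side(P,sel):
    vx,vy,x,y=cv2.fitLine(P[sel].astype(np.float32),cv2.DIST_HUBER,0,.01,.01).ravel();return np.array([x,y]),np.array([vx,vy])
def edges(P,yaw,c,lim):
    "P world mm, guess frame c,yaw; fit lines to the sides given in lim: name->(axis,lo,hi,other lo,other hi)"
    a=np.radians(yaw);M=np.array([[np.cos(a),np.sin(a)],[-np.sin(a),np.cos(a)]])
    L=(P-c)@M.T;out={}
    for n,(ax,lo,hi,ol,oh) in lim.items():
        s=(L[:,ax]>lo)&(L[:,ax]<hi)&(L[:,1-ax]>ol)&(L[:,1-ax]<oh)
        p,v=side(L,s);v=v if v[1-ax]>0 else -v
        ang=np.degrees(np.arctan2(v[1],v[0]))-(0 if ax==1 else 90)
        out[n]=(round(float(p[ax]-v[ax]/v[1-ax]*p[1-ax]),2),round(float(ang),2),int(s.sum()))
    return out
E
python3 - <<'E'
from h import *
f=pickle.load(open('w2.pkl','rb'))
print(f['pixels'].max(2)[150,[190,200,206,208,209,210,211,212,214,220]])
c=contour(f,(220,180),lambda g:g<125,(180,70,320,230))
P=ray(f,c,.019)[:,:2]*1000
print(rect(f,c,.019))
for T in(115,125):
  c=contour(f,(220,180),lambda g:g<T,(180,70,320,230));P=ray(f,c,.019)[:,:2]*1000
  print(edges(P,-3.5,np.array([475.5,-322.7]),dict(L=(1,40,60,-50,50),Rr=(1,-60,-40,-50,50),far=(0,55,75,-40,40),tong=(0,-95,-75,-28,28))))
E
```

```text
[143 142 144 146 151 113  74  78  81  82]
(array([ 468.2, -323.3]), array([145.2, 100.8]), -5.21)
{'L': (48.43, -1.63, 298), 'Rr': (-51.2, -1.7, 299), 'far': (64.68, -1.62, 228), 'tong': (-79.23, -1.99, 178)}
{'L': (48.67, -1.69, 298), 'Rr': (-51.45, -1.59, 299), 'far': (65.03, -1.63, 228), 'tong': (-79.54, -1.86, 178)}
```

```bash
python3 - <<'E'
from h import *
from bench import r
o=r.get_obs();p=o['tcp_pos'];R0=R.from_rotvec(o['orientation'])
rows(p,R0,[((.4952,-.3259,.08),down(-5.15)),((.4952,-.3259,.022),down(-5.15))])
E
```

```text
[0.0002, 0.0, 0.0127, -0.0052, -0.0376, 0.3962]
[0.0002, 0.0, 0.0127, -0.0052, -0.0377, 0.5412]
```

Request:
apply_moves([
  [[0, 0, 0.0127, -0.005, -0.0376, 0.1, -1], [0, 0, 0.0127, -0.005, -0.0376, 0.2, -1], [0, 0, 0.0127, -0.005, -0.0376, 0.3, -1], [0, 0, 0.0127, -0.005, -0.0376, 0.38, -1], [0, 0, 0.0127, -0.005, -0.0376, 0.44, -1], [0, 0, 0.0127, -0.005, -0.0376, 0.5, -1], [0, 0, 0.0127, -0.005, -0.0376, 0.54, -1], [0, 0, 0.0127, -0.005, -0.0376, 0.54, -1], [0, 0, 0.0127, -0.005, -0.0376, 0.54, -1]],
])

```text
clock: 4.15
tcp_pos: [0.4942, -0.3268, 0.0221]
orientation: [-0.144, -3.137, -0.001]
contact_force: [0.9, -0.1, 0.4]
grip_width: 0.0853
```

```bash
python3 - <<'E'
from h import *
from bench import r
f=r.grab_frame('wrist');o=r.get_obs();p=o['tcp_pos'];print(p,R.from_rotvec(o['orientation']).as_matrix().round(4).tolist(),o['contact_force'])
pickle.dump(f,open('w3.pkl','wb'));cv2.imwrite('pics/w3.png',f['pixels'])
E
```

```text
[ 0.49493748 -0.32753384  0.02316522] [[-0.9958, 0.0918, 0.0006], [0.0918, 0.9958, -0.0002], [-0.0006, -0.0001, -1.0]] [-0.21820226  0.48353435 -0.65089811]
```

View pics/w3.png

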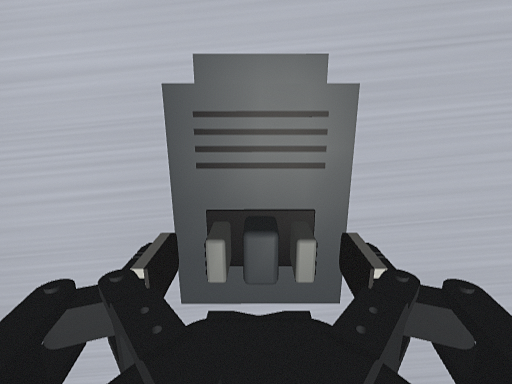

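The grip is centred between the pads: the buttons are at columns 205 to 316 and the pads at 178 and 340. Closing now.

Request:
apply_moves([
  [[0, 0, 0, 0, 0, 0, 0], [0, 0, 0, 0, 0, 0, 1], [0, 0, 0, 0, 0, 0, 1], [0, 0, 0, 0, 0, 0, 1], [0, 0, 0, 0, 0, 0, 1], [0, 0, 0, 0, 0, 0, 1], [0, 0, 0, 0, 0, 0, 1], [0, 0, 0, 0, 0, 0, 1]],
], force=60)

```text
clock: 4.87
tcp_pos: [0.4959, -0.328, 0.0251]
orientation: [0.146, 3.135, -0.0]
contact_force: [-1.1, 3.5, 17.2]
grip_width: 0.0356
```

Request:
apply_moves([
  [[0, 0, 0, 0, 0, 0, 1], [0, 0, 0, 0, 0, -0.04, 1], [0, 0, 0, 0, 0, -0.08, 1], [0, 0, 0, 0, 0, -0.14, 1], [0, 0, 0, 0, 0, -0.22, 1], [0, 0, 0, 0, 0, -0.3, 1], [0, 0, 0, 0, 0, -0.38, 1], [0, 0, 0, 0, 0, -0.46, 1], [0, 0, 0, 0, 0, -0.54, 1], [0, 0, 0, 0, 0, -0.54, 1]],
], force=60)

```text
clock: 5.7
tcp_pos: [0.4968, -0.3299, 0.2453]
orientation: [0.146, 3.128, -0.006]
contact_force: [1.2, -1.0, -2.1]
grip_width: 0.0345
```

```bash
python3 - <<'E'
from h import *
from bench import r
for i in range(4): r.grab_frame('wrist')
f=r.grab_frame('wrist');o=r.get_obs();print(o['clock'],o['tcp_pos'],o['orientation'],o['contact_force'],o['moment'],o['grip_width'],o['qvel'].round(3))
pickle.dump(f,open('w4.pkl','wb'));cv2.imwrite('pics/w4.png',f['pixels'])
E
```

```text
5.95 [ 0.49325144 -0.32671578  0.23660532] [-1.44731171e-01 -3.13508170e+00 -2.42039481e-03] [-0.18631291  0.04187023 -3.67663802] [ 0.01721457 -0.04240659 -0.06403171] 0.035263064336148855 [ 0.002  0.007 -0.001 -0.003  0.002  0.001 -0.001]
```

View pics/w4.png

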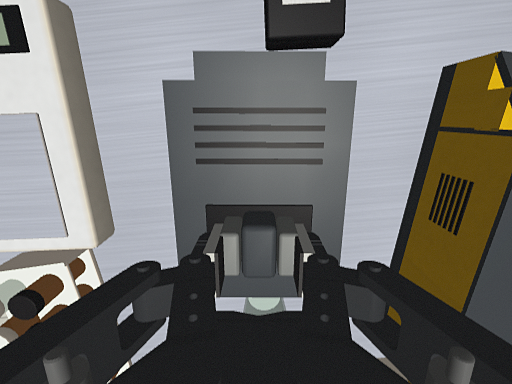

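The cover is held and both buttons are squeezed against the core. Its plate corners are at about (163,81) and (356,81), and the tongue is at row 52. Next I'll work out how it sits in the hand.

```bash
python3 - <<'E'
from h import *
f=pickle.load(open('w4.pkl','rb'));g=f['pixels'].max(2)
c=contour(f,(180,120),lambda g:g<125,(140,30,385,205))
L=c[(c[:,1]>90)&(c[:,1]<195)]
l=L[L[:,0]<220];rr=L[L[:,0]>300]
pl=np.polyfit(l[:,1],l[:,0],1);pr=np.polyfit(rr[:,1],rr[:,0],1)
fr=c[(c[:,1]<90)&(c[:,1]>74)&((c[:,0]<188)|(c[:,0]>333))&(c[:,0]>168)&(c[:,0]<351)];pf=np.polyfit(fr[:,0],fr[:,1],1)
tg=c[(c[:,1]<58)&(c[:,0]>200)&(c[:,0]<320)];pt=np.polyfit(tg[:,0],tg[:,1],1)
print(pl,pr,pf,pt,[np.std(l[:,0]-np.polyval(pl,l[:,1])),np.std(fr[:,1]-np.polyval(pf,fr[:,0])),np.std(tg[:,1]-np.polyval(pt,tg[:,0]))])
def at(v): return np.array([[np.polyval(pl,v),v],[np.polyval(pr,v),v]])
from scipy.optimize import brentq
for v in(85,140,195):
    w=lambda h:np.linalg.norm(np.diff(ray(f,at(v),h)[:,:2],axis=0))-.1
    h=brentq(w,.1,.3);P=ray(f,at(v),h)*1000;print(v,'plate top z',h*1000,'mid',P.mean(0),'yaw',np.degrees(np.arctan2(*(P[0]-P[1])[:2][::-1]))-90)
u=259.;P=ray(f,[[u,np.polyval(pf,u)]],h);print('front mid',P*1000)
print('tongue mid',ray(f,[[u,np.polyval(pt,u)]],h-.007)*1000)
E
```

```text
[8.65250289e-02 1.55158874e+02] [-9.25464430e-02  3.63461082e+02] [3.20292173e-03 7.95297477e+01] [-0.08944653 69.3218066 ] [np.float64(0.08985249965754721), np.float64(0.05075728466475289), np.float64(8.724739445851087)]
85 plate top z 230.33612994816343 mid [ 410.25986041 -318.68907984  230.33612995] yaw -185.24736987163405
140 plate top z 230.18858592370938 mid [ 438.22779472 -321.33980646  230.18858592] yaw -185.2672990779689
195 plate top z 230.02430087184533 mid [ 469.37318876 -324.29168428  230.02430087] yaw -185.2894463190077
front mid [[ 407.98445897 -318.53878044  230.02430087]]
tongue mid [[ 390.4644846  -316.90964308  223.02430087]]
```

```bash
python3 - <<'E'
from h import *
f=pickle.load(open('w1.pkl','rb'));g=f['pixels'].max(2)
print(g[190,108:140],g[190,205:232]);print(g[120:140,190],g[225:262,195])
lim=dict(L=(1,42,62,-50,50),Rr=(1,-62,-42,-50,50),lip=(0,-80,-58,-40,40),far=(0,57,77,-40,40))
def ed(f,lo):
    k=4;gg=f['pixels'].max(2);gg=cv2.resize(gg,None,fx=k,fy=k,interpolation=cv2.INTER_CUBIC);return gg
for T in(90,100,110):
    c=contour(f,(150,170),lambda g:g>T,(90,110,240,270));P=ray(f,c,.15)[:,:2]*1000
    print(T,rect(f,c,.15));
    try: print(edges(P,-11.6,np.array([578.9,-7.9]),lim))
    except Exception as e: print(e)
# deck outline: left/right long edges
for T in (110,125):
    c=contour(f,(90,200),lambda g:g<T,(30,10,300,290));P=ray(f,c,.15)[:,:2]*1000
    try: print('deck',edges(P,-11.6,np.array([578.9,-7.9]),dict(L=(1,95,125,-80,80),Rr=(1,-125,-95,-80,80))))
    except Exception as e: print(e)
cv2.imwrite('pics/w1c.png',cv2.resize(f['pixels'][105:275,80:250],(680,680),interpolation=cv2.INTER_CUBIC)[:600])
E
```

```text
[ 73  74  75  75  73  74  75  76  74  74  76  76  69  27  23 126 134 130
 134 141  62  53 101  96  96  91  80 190 225 215 213 213] [209 210 214 212 214 219 222 159 144 149 153 121  90  89  93  93  91  95
  94  95  95  95  96  96  97  96  96]
[ 95  94  94  95  95  94  92  95  94  94  93  88  76 178 221 214 212 213
 213 211] [207 209 206 207 206 207 207 210 218 173 100  89  95  95  95  95  98  91
  63  90 131 135 134 135 142 100  20  50  74  78  76  77  77  75  77  75
  76]
90 (array([573.1,  13.5]), array([157.7, 116.1]), -9.63)
OpenCV(4.12.0) /io/opencv/modules/imgproc/src/linefit.cpp:50: error: (-215:Assertion failed) count > 0 in function 'fitLine2D_wods'

100 (array([571.7,  14.8]), array([158.5, 114.4]), -11.64)
OpenCV(4.12.0) /io/opencv/modules/imgproc/src/linefit.cpp:50: error: (-215:Assertion failed) count > 0 in function 'fitLine2D_wods'

110 (array([5.814e+02, 2.000e-01]), array([133.6,  89.3]), -11.7)
OpenCV(4.12.0) /io/opencv/modules/imgproc/src/linefit.cpp:50: error: (-215:Assertion failed) count > 0 in function 'fitLine2D_wods'

deck {'L': (109.6, 0.54, 575), 'Rr': (-108.94, -0.01, 572)}
deck {'L': (110.28, 0.16, 562), 'Rr': (-109.13, -0.02, 573)}
```

View pics/w1c.png

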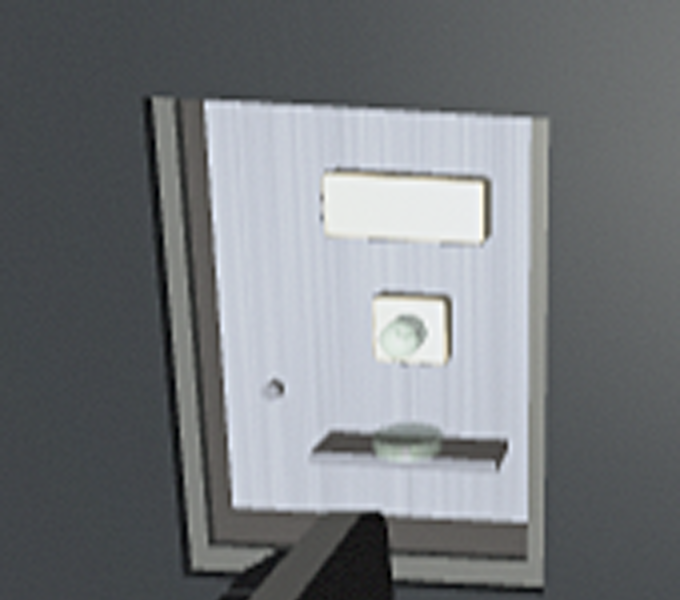

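```bash
cat >> h.py <<'E'
def cross(a,T):
    "first subpixel crossing of T along a"
    s=np.sign(a.astype(float)-T);i=np.where(s[1:]!=s[:-1])[0]
    if len(i)==0: return np.nan
    i=i[0];return i+(T-float(a[i]))/(float(a[i+1])-float(a[i]))
E
python3 - <<'E'
from h import *
f=pickle.load(open('w1.pkl','rb'));g=cv2.GaussianBlur(f['pixels'],(1,1),0).max(2)
E={}
E['-y']=[(110+cross(g[v,110:150],50),v) for v in range(140,236)]
E['+y']=[(228-cross(g[v,205:229][::-1],122),v) for v in range(142,240)]
E['lip']=[(u,122+cross(g[122:145,u],145)) for u in range(136,208)]
E['far']=[(u,265-cross(g[240:266,u][::-1],48)) for u in range(184,206)]
a=np.radians(-11.6);M=np.array([[np.cos(a),np.sin(a)],[-np.sin(a),np.cos(a)]])
for n,q in E.items():
    q=np.array(q);q=q[~np.isnan(q).any(1)];L=(ray(f,q,.15)[:,:2]*1000-[578.9,-7.9])@M.T
    ax=1 if 'y' in n else 0
    m=np.abs(L[:,ax]-np.median(L[:,ax]))<2
    k=np.polyfit(L[m,1-ax],L[m,ax],1);print(n,m.sum(),'at0',k[1].round(2),'ang',np.degrees(np.arctan(k[0]))*(1 if ax else -1),np.std(L[m,ax]-np.polyval(k,L[m,1-ax])).round(2))
E
```

```text
-y 96 at0 -51.19 ang -0.03064263191517917 0.09
+y 98 at0 52.64 ang -0.280515989249041 0.11
lip 72 at0 -65.44 ang 0.0326012426196927 0.11
far 22 at0 70.07 ang 0.09697611745467932 0.14
```

Both edge pairs of the opening agree: the width is 103.8 mm, the length 135.5 mm, the origin (581.5, -7.7) mm and the yaw -11.65°. Next I'll plan the approach.

```bash
cat >> h.py <<'E'
O=np.array([581.55,-7.72,0.]);YAW=-11.65;G=np.array([85.6,-.35,11.5])
def seat(X,Z,th,Y=0):
    F=R.from_euler('z',YAW,degrees=True)
    return (O+F.apply(np.array([X,Y,Z])+R.from_euler('y',-th,degrees=True).apply(G)))/1000,down(YAW,th)
def cov(o):
    "measured tool pose -> X,Y,Z of the plate's lower front edge, tilt, yaw error, roll"
    F=R.from_euler('z',YAW,degrees=True);Rt=F.inv()*R.from_rotvec(o['orientation'])*down(0).inv()
    e=Rt.as_euler('zyx',degrees=True);p=F.inv().apply(np.array(o['tcp_pos'])*1000-O)-Rt.apply(G)
    return p.round(2),(-e[1]).round(2),e[0].round(2),e[2].round(2)
E
python3 - <<'E'
from h import *
from bench import r
o=r.get_obs();p=o['tcp_pos'];R0=R.from_rotvec(o['orientation'])
h=seat(-45,200,18);print(h[0])
rows(p,R0,[((.52,-.27,.28),down(-6)),(h[0],h[1])])
h=seat(-45,200,18);rows(*h,[seat(-47,148,18),seat(-47,146.5,18),seat(-65,146.5,18)])
E
```

```text
[ 0.6136592  -0.01469764  0.237389  ]
[0.0004, -0.001, 0.004, -0.0532, 0.1475, -0.1085]
[0.0059, -0.101, 0.035, -0.2279, 0.8045, -0.0016]
[0.0, 0.0, 0.0, 0.0449, 0.0, 0.1221]
[0.0, 0.0, 0.0, 0.0461, 0.0, 0.1257]
[0.0, 0.0, 0.0, 0.0889, 0.0, 0.1118]
```

Request:
apply_moves([
  [[0, 0, 0.004, -0.053, 0.06, -0.09, 1], [0, 0, 0.004, -0.053, 0.147, -0.1, 1], [0.001, -0.02, 0.007, -0.08, 0.24, -0.1, 1], [0.002, -0.04, 0.014, -0.12, 0.34, -0.1, 1], [0.003, -0.06, 0.02, -0.15, 0.44, -0.1, 1], [0.004, -0.08, 0.03, -0.18, 0.54, -0.1, 1], [0.006, -0.101, 0.035, -0.21, 0.63, -0.1, 1], [0.006, -0.101, 0.035, -0.228, 0.71, -0.08, 1], [0.006, -0.101, 0.035, -0.228, 0.78, -0.04, 1], [0.006, -0.101, 0.035, -0.228, 0.8045, -0.02, 1], [0.006, -0.101, 0.035, -0.228, 0.8045, 0, 1], [0.006, -0.101, 0.035, -0.228, 0.8045, 0, 1]],
], force=60)

```text
clock: 6.95
tcp_pos: [0.6127, -0.0156, 0.2349]
orientation: [0.285, 2.817, -0.051]
contact_force: [-0.4, -1.0, -2.9]
grip_width: 0.0351
```

```bash
python3 - <<'E'
from h import *
from bench import r
for i in range(5): r.grab_frame('wrist')
L=[cov(r.get_obs())]
for i in range(3): f=r.grab_frame('wrist');L.append(cov(r.get_obs()))
o=r.get_obs();print(L,o['clock'],o['qvel'].round(3),o['contact_force'],o['joints'].round(2))
pickle.dump(f,open('w5.pkl','wb'));s=r.grab_frame('scene');pickle.dump(s,open('s5.pkl','wb'))
cv2.imwrite('pics/w5.png',np.hstack([cv2.resize(f['pixels'],(400,300),interpolation=cv2.INTER_AREA),cv2.resize(s['pixels'][100:350,150:400],(300,300))]))
E
```

```text
[(array([-42.92,  -2.19, 201.35]), np.float64(18.25), np.float64(-0.17), np.float64(-0.12)), (array([-42.9 ,  -1.9 , 201.42]), np.float64(18.26), np.float64(-0.14), np.float64(-0.1)), (array([-43.01,  -1.62, 201.39]), np.float64(18.26), np.float64(-0.12), np.float64(-0.09)), (array([-43.09,  -1.36, 201.34]), np.float64(18.25), np.float64(-0.09), np.float64(-0.08))] 7.35 [-0.005  0.001 -0.004  0.001 -0.001  0.    -0.001] [ 0.33144324  0.71619872 -3.2166868 ] [-0.44  0.23  0.36  1.96  0.02  0.66  1.25]
```

View pics/w5.png

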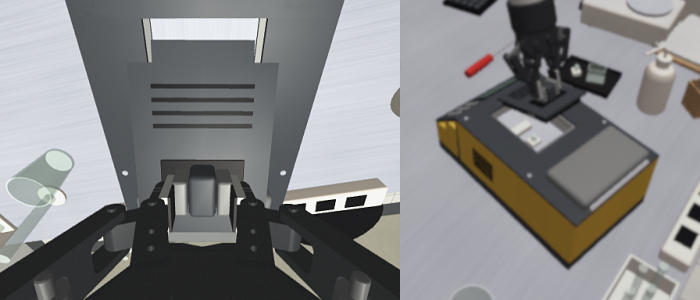

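The tilted cover hovers over the opening. The lip edge is at about row 23 and the opening sides at about columns 184 and 342 at full resolution. Next I'll check the alignment in this view.

```bash
python3 - <<'E'
from h import *
f=pickle.load(open('w5.pkl','rb'));g=f['pixels'].max(2)
print(g[40,178:200],g[40,325:350]);print(g[14:34,260],g[42:90,260]);print(g[100,158:172],g[100,345:365])
F=R.from_euler('z',YAW,degrees=True)
def ph(q,z): return F.inv().apply(ray(f,q,z)*1000-O)
L=[];Q=[];P=[]
for v in range(28,50):
    L.append((180+cross(g[v,180:196],50),v)); Q.append((350-cross(g[v,325:351][::-1],120),v))
lip=np.array([(u,14+cross(g[14:34,u],150)) for u in range(200,330)])
for n,q in(('-y',L),('+y',Q),('lip',lip)):
    q=np.array(q);q=q[~np.isnan(q).any(1)];w=ph(q,.15);print(n,len(w),np.median(w,0).round(2),w.std(0).round(2))
E
```

```text
[109 109 111 112 119  32  39 195 182 182 180 182 182 187 198  38 251 247
 238 240 241 239] [240 241 244 255 103 100 221 215 209 211 209 211 221 181  32  45 148 141
 139 137 136 136 137 137 135]
[143 144 143 143 144 141 143 141 133 199 240 240 239 238 238 239 239 238
 239 239] [239 239 239 239 239 239 240 245 232 142  93 102 104 103 102 105 106 104
 102 105 107 105 106 104 105 104 107 108 107 108 106 104 108 105 109 105
 107 106 106 106 108 107 107 108 109 108 109 111]
[ 99  97 100 100  97  98  95  96  96  97  95  97  96  96] [106 104 104 105 104 104 102 101 101 102 116 119 121 118 118 118 118 117
 117 116]
-y 22 [-59.39 -51.86 150.  ] [3.65 0.05 0.  ]
+y 22 [-59.23  52.21 150.  ] [3.65 0.08 0.  ]
lip 130 [-68.34   1.89 150.  ] [ 0.08 24.    0.  ]
```

```bash
cat > st.py <<'E'
from h import *
from bench import r
import sys
def state(n=4):
    for i in range(n): r.grab_frame('wrist')
    o=r.get_obs();print('cov',*cov(o),'t',round(o['clock'],2),'F',o['contact_force'].round(1),'M',o['moment'].round(2),'w',round(o['grip_width'],4),'qv',abs(o['qvel']).max().round(3));return o
E
python3 - <<'E'
from st import *
o=state(8);o=state(4);p=o['tcp_pos'];R0=R.from_rotvec(o['orientation'])
rows(p,R0,[seat(-47,170,18),seat(-47,150,18),seat(-47,147,18)])
E
```

```text
cov [-43.5   -0.61 200.83] 18.2 -0.0 -0.07 t 7.8 F [ 0.1 -0.2 -3. ] M [0.12 0.47 0.04] w 0.0349 qv 0.002
cov [-43.53  -0.69 200.79] 18.2 -0.01 -0.07 t 8.0 F [-0.5 -1.  -3.2] M [0.1  0.45 0.06] w 0.0349 qv 0.002
[-0.0004, 0.0011, 0.0001, 0.0322, 0.0017, 0.0711]
[-0.0004, 0.0011, 0.0001, 0.0478, 0.0018, 0.1186]
[-0.0004, 0.0011, 0.0001, 0.0501, 0.0018, 0.1258]
```

Request:
apply_moves([
  [[0, 0.001, 0, 0.016, 0.0018, 0.03, 1], [0, 0.001, 0, 0.032, 0.0018, 0.07, 1], [0, 0.001, 0, 0.04, 0.0018, 0.095, 1], [0, 0.001, 0, 0.048, 0.0018, 0.115, 1], [0, 0.001, 0, 0.048, 0.0018, 0.1186, 1], [0, 0.001, 0, 0.048, 0.0018, 0.1186, 1], [0, 0.001, 0, 0.048, 0.0018, 0.1186, 1], [0, 0.001, 0, 0.048, 0.0018, 0.1186, 1]],
], force=60)

```text
clock: 8.67
tcp_pos: [0.6124, -0.0143, 0.1883]
orientation: [0.287, 2.812, -0.047]
contact_force: [0.5, 0.1, -2.2]
grip_width: 0.0349
```

```bash
python3 - <<'E'
from st import *
o=state(8);p=o['tcp_pos'];R0=R.from_rotvec(o['orientation'])
rows(p,R0,[seat(-47,146.5,18,.2),seat(-56,146.5,18,.2),seat(-65.3,146.5,18,.2)])
f=r.grab_frame('wrist');pickle.dump(f,open('w6.pkl','wb'))
E
```

```text
cov [-4.6990e+01  3.0000e-02  1.5013e+02] 18.03 -0.01 -0.06 t 9.07 F [-0.3  0.1 -3.3] M [0.05 0.49 0.02] w 0.0353 qv 0.001
[-0.0003, 0.0002, 0.0001, 0.0028, 0.0004, 0.0088]
[-0.0003, 0.0002, 0.0001, 0.0242, 0.0003, 0.0018]
[-0.0003, 0.0002, 0.0001, 0.0463, 0.0003, -0.0054]
```

Request:
apply_moves([
  [[0, 0, 0, 0.0014, 0.0004, 0.0044, 1], [0, 0, 0, 0.0028, 0.0004, 0.0088, 1], [0, 0, 0, 0.0028, 0.0004, 0.0088, 1], [0, 0, 0, 0.0028, 0.0004, 0.0088, 1], [0, 0, 0, 0.0028, 0.0004, 0.0088, 1]],
], force=60)

```text
clock: 9.53
tcp_pos: [0.6117, -0.0142, 0.1836]
orientation: [0.287, 2.814, -0.047]
contact_force: [0.1, 0.4, -2.9]
grip_width: 0.0353
```

```bash
python3 - <<'E'
from st import *
o=state(6);p=o['tcp_pos'];R0=R.from_rotvec(o['orientation'])
rows(p,R0,[seat(-56,146.5,18,.2),seat(-65.3,146.5,18,.2)])
f=r.grab_frame('wrist');pickle.dump(f,open('w6.pkl','wb'))
E
```

```text
cov [-4.7000e+01  1.3000e-01  1.4635e+02] 18.02 -0.01 -0.07 t 9.83 F [ 0.6 -0.5 -3.1] M [0.05 0.47 0.01] w 0.0352 qv 0.002
[-0.0004, 0.0001, 0.0001, 0.0213, 0.0001, -0.0072]
[-0.0004, 0.0001, 0.0001, 0.0434, 0.0001, -0.0144]
```

No contact so far. I'll slide the tongue in under the lip.

Request:
apply_moves([
  [[0, 0, 0, 0.007, 0, -0.0024, 1], [0, 0, 0, 0.014, 0, -0.0048, 1], [0, 0, 0, 0.0213, 0, -0.0072, 1], [0, 0, 0, 0.029, 0, -0.0097, 1], [0, 0, 0, 0.036, 0, -0.012, 1], [0, 0, 0, 0.0434, 0, -0.0144, 1], [0, 0, 0, 0.0434, 0, -0.0144, 1], [0, 0, 0, 0.0434, 0, -0.0144, 1]],
], force=60)

```text
clock: 10.55
tcp_pos: [0.5937, -0.0103, 0.1839]
orientation: [0.287, 2.814, -0.047]
contact_force: [0.1, -0.9, -2.9]
grip_width: 0.0351
```

```bash
python3 - <<'E'
from st import *
o=state(6);p=o['tcp_pos'];R0=R.from_rotvec(o['orientation'])
f=r.grab_frame('wrist');pickle.dump(f,open('w7.pkl','wb'));s=r.grab_frame('scene')
cv2.imwrite('pics/w7.png',np.hstack([f['pixels'][0:300],cv2.resize(s['pixels'][150:270,195:315],(288,300),interpolation=cv2.INTER_CUBIC)]))
rows(p,R0,[seat(-65.3,146.3,14,.2),seat(-65.3,146.2,9,.2),seat(-65.3,146.,4,.2),seat(-65.3,145.8,2,.2),seat(-65.3,145.3,0,.2)])
E
```

```text
cov [-6.5200e+01  1.0000e-01  1.4639e+02] 18.02 -0.02 -0.08 t 10.85 F [-0.1  0.5 -2.7] M [ 0.1   0.5  -0.06] w 0.0351 qv 0.002
[-0.0004, 0.0224, 0.0, -0.0012, 0.0002, 0.0152]
[-0.0004, 0.0501, -0.0, -0.0015, 0.0002, 0.0343]
[-0.0004, 0.0779, -0.0, -0.0001, 0.0003, 0.0536]
[-0.0004, 0.089, -0.0, 0.0011, 0.0003, 0.0615]
[-0.0004, 0.1001, -0.0, 0.0027, 0.0003, 0.0701]
```

View pics/w7.png

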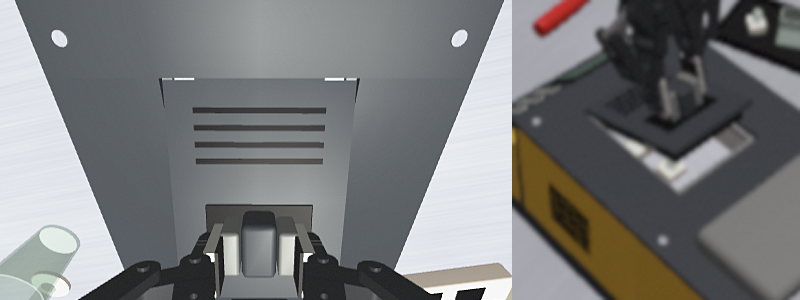

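The tongue is under the lip: it's hidden beyond row 79, and only the gaps beside it show. No contact force. Swinging down.

Request:
apply_moves([
  [[0, 0.011, 0, -0.0006, 0.0002, 0.0076, 1], [0, 0.0224, 0, -0.0012, 0.0002, 0.0152, 1], [0, 0.036, 0, -0.0014, 0.0002, 0.0245, 1], [0, 0.05, 0, -0.0015, 0.0002, 0.0343, 1], [0, 0.064, 0, -0.0008, 0.0003, 0.044, 1], [0, 0.078, 0, -0.0001, 0.0003, 0.0536, 1], [0, 0.078, 0, -0.0001, 0.0003, 0.0536, 1], [0, 0.078, 0, -0.0001, 0.0003, 0.0536, 1]],
], force=60)

```text
clock: 11.62
tcp_pos: [0.6008, -0.012, 0.1631]
orientation: [0.313, 3.056, -0.014]
contact_force: [0.5, 0.4, -3.8]
grip_width: 0.0349
```

```bash
python3 - <<'E'
from st import *
o=state(8);p=o['tcp_pos'];R0=R.from_rotvec(o['orientation'])
rows(p,R0,[seat(-65.3,145.8,2,.2),seat(-65.3,145.3,0,.2),seat(-65.3,144.8,0,.2)])
E
```

```text
cov [-65.57   0.42 146.24] 4.01 0.01 -0.06 t 12.02 F [ 0.6  1.  -3.5] M [-0.02  0.07 -0.05] w 0.0345 qv 0.004
[-0.0003, 0.0112, 0.0001, -0.0015, -0.0006, 0.0087]
[-0.0003, 0.0223, 0.0001, -0.002, -0.0006, 0.0174]
[-0.0003, 0.0223, 0.0001, -0.0019, -0.0006, 0.0187]
```

Request:
apply_moves([
  [[0, 0.0056, 0, -0.0008, -0.0006, 0.0044, 1], [0, 0.0112, 0, -0.0015, -0.0006, 0.0087, 1], [0, 0.017, 0, -0.0018, -0.0006, 0.013, 1], [0, 0.0223, 0, -0.002, -0.0006, 0.0174, 1], [0, 0.0223, 0, -0.002, -0.0006, 0.0187, 1], [0, 0.0223, 0, -0.002, -0.0006, 0.0187, 1], [0, 0.0223, 0, -0.002, -0.0006, 0.0187, 1]],
], force=60)

```text
clock: 12.6
tcp_pos: [0.6021, -0.0123, 0.1565]
orientation: [-0.319, -3.125, 0.001]
contact_force: [-1.8, 0.1, 2.4]
grip_width: 0.0352
```

```bash
python3 - <<'E'
from st import *
o=state(8)
E
```

```text
cov [-6.4570e+01  4.0000e-02  1.4492e+02] 0.03 -0.01 -0.06 t 13.0 F [-1.2 -0.   5.2] M [-0.09  0.08 -0.02] w 0.0348 qv 0.002
```

The cover is level, with contact at Z 144.9 mm against the 145 mm ledge and about 8 N of support. Releasing.

Request:
apply_moves([
  [[0, 0, 0, 0, 0, 0, 0], [0, 0, 0, 0, 0, 0, -0.4], [0, 0, 0, 0, 0, 0, -0.8], [0, 0, 0, 0, 0, 0, -1], [0, 0, 0, 0, 0, 0, -1], [0, 0, 0, 0, 0, 0, -1], [0, 0, 0, 0, 0, 0, -1], [0, 0, 0, 0, 0, -0.02, -1], [0, 0, 0, 0, 0, -0.06, -1], [0, 0, 0, 0, 0, -0.12, -1], [0, 0, 0, 0, 0, -0.12, -1]],
])

```text
clock: 13.92
tcp_pos: [0.6043, -0.0124, 0.2089]
orientation: [0.319, 3.119, 0.0]
contact_force: [0.9, -0.5, 0.5]
grip_width: 0.0853
```

```bash
python3 - <<'E'
from st import *
o=state(5);f=r.grab_frame('wrist');pickle.dump(f,open('w8.pkl','wb'));s=r.grab_frame('scene')
cv2.imwrite('pics/w8.png',np.hstack([f['pixels'][0:300],cv2.resize(s['pixels'][140:260,185:305],(288,300),interpolation=cv2.INTER_CUBIC)]))
E
```

```text
cov [-6.5710e+01  3.0000e-02  1.9203e+02] -0.11 -0.0 -0.09 t 14.17 F [ 0.2 -0.4 -0.2] M [-0.01 -0.02 -0.02] w 0.0853 qv 0.008
```

View pics/w8.png

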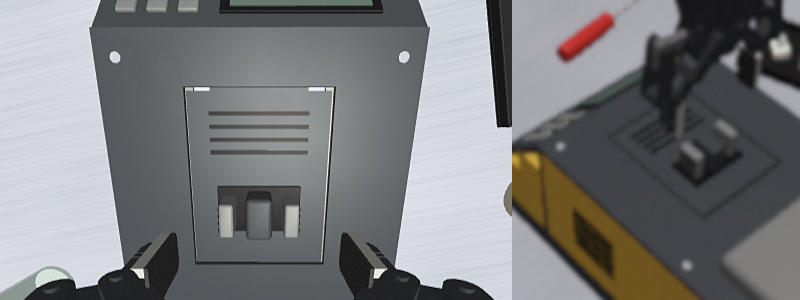

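The cover looks flush, its outline inside the opening. The button outer edges are at columns 218 and 300, row 220. I'll check numerically that they've sprung out and that the cover is level.

```bash
python3 - <<'E'
from h import *
F=R.from_euler('z',YAW,degrees=True)
f=pickle.load(open('w8.pkl','rb'));g=f['pixels'].max(2)
print(g[222,212:240],g[222,278:306])
ph=lambda q,z:F.inv().apply(ray(f,q,z)*1000-O).round(1)
l=212+cross(g[222,212:230],100);rr=305-cross(g[222,285:306][::-1],100)
q=[(l,222),(rr,222)];print('buttons',q,ph(q,.178))
print(g[82:95,270],g[255:270,270],g[150,180:196],g[150,322:340])
print('seated outline',ph([(185,88),(334,88),(323,263),(196,262)],.15))
E
```

```text
[105 106 105 105 107 101  15 140 150 168 168 173 177 179 182 183 185 188
 186 156 144  75  69  73  63  53  50  53] [ 57  56  58  62  65  59  68 136 161 183 180 182 183 184 186 185 184 183
 190 156 146  42 122 119 119 115 118 116]
buttons [(np.float64(217.01162790697674), 222), (np.float64(299.725), 222)] [[ 19.8 -28.  178. ]
 [ 19.8  27.1 178. ]]
[142 144 145 151 105 115 154 150 148 147 146 149 149] [103 102 104 103 104 105  91  57  34  68 100 101 100  99 100] [108 110 110 110 111 114 117  79  27 140 116 113 114 115 117 115] [143 144 144 144 141 136 215 191  32  81 149 141 139 140 137 138 137 138]
seated outline [[-66.7 -50.5 150. ]
 [-66.7  51.  150. ]
 [ 66.6  51.9 150. ]
 [ 65.7 -51.  150. ]]
```

Request:
apply_moves([
  [[0, 0, 0, 0, 0, -0.08, -1], [0, 0, 0, 0, 0, -0.16, -1], [0, 0, 0, 0, 0, -0.2, -1], [0, 0, 0, 0, 0, -0.2, -1], [0, 0, 0, 0, 0, -0.2, -1], [0, 0, 0, 0, 0, -0.2, -1]],
])

```text
clock: 14.77
tcp_pos: [0.6009, -0.012, 0.2826]
orientation: [-0.319, -3.122, 0.002]
contact_force: [-0.4, -1.2, -0.3]
grip_width: 0.0852
```

```bash
python3 - <<'E'
from st import *
d=pickle.load(open('f0.pkl','rb'));o=state(4);t=r.grab_frame('top')
a=cv2.absdiff(t['pixels'],d['top']['pixels']).max(2)
for n,(x,y) in dict(tray=(252,310),beaker=(568,218),bottle=(248,220),driver=(320,427),case=(538,420)).items():
    x=int(x*.64);y=int(y*.64);print(n,int((a[y-25:y+25,x-22:x+22]>40).sum()))
print(r.hand_in())
E
```

```text
cov [-6.5690e+01  4.0000e-02  2.7144e+02] -0.16 -0.01 -0.12 t 14.97 F [0.5 0.4 0.5] M [0.02 0.03 0.03] w 0.0853 qv 0.008
tray 0
beaker 0
bottle 0
driver 0
case 0
the job is handed in; nothing more can be done
None
```

The cover is back on the lamp compartment and the job is handed in, at about 15 s of the 42 s allowed. I picked it up by its two buttons and tilted it 18°, then slid the tongue under the lip, swung it level onto the ledge and released it.

Last checks:
- **Seating:** before release the cover was level to 0.1°, with its plate underside at 144.9 mm against the ledge at 145 mm. Its outline lay within the opening in the picture after release.
- **Catches:** after release the buttons' outer faces measured about 55 mm apart (54 mm when sprung out) and were even on both sides. I judged the lock from this alone and did not tug the cover.
- **Forces:** the reading peaked at about 17 N, while the fingers closed on the grip. I saw no contact force during the slide under the lip, and about 8 N as it seated. The cover stayed well above the lamp throughout by the planned path.
- **Bystanders:** the top view showed no change at the tray, beaker, wash bottle, screwdriver or case. The open gripper was about 11 cm clear above the cover.

Two readings disagreed with expectation. The squeezed finger opening read 35 mm instead of 40 mm, and the first top-view estimate of the opening was 2.6 mm off in x. I replaced that estimate with two wrist views that agreed to about 0.4 mm.

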